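Line up the odour sample jars by size

TASK

Get the amber sample jars ready for the smelling session: stand them on the four grey discs of the plywood strip in order of size, the smallest on the disc nearest the white odour box and the largest on the disc farthest from it. Each jar should stand upright, centred on its disc, and no jar may be tipped over on the way.

Things in the scene. Friction and masses are not known exactly. Their poses are not given: they have to be found in the camera images.
- jar_1: The smallest of four closed, rigid amber glass sample jars with flat white screw caps: a plain upright cylinder 32 mm in diameter and 45 mm tall over the cap; the cap is the top 14 mm, 30 mm in diameter; straight glass side up to 27 mm. About 50 g. Loose, standing upright on the bench. Origin: centre of its underside; z up; round, so yaw means nothing.
- jar_2: The second smallest of four closed, rigid amber glass sample jars with flat white screw caps: a plain upright cylinder 40 mm in diameter and 62 mm tall over the cap; the cap is the top 14 mm, 38 mm in diameter; straight glass side up to 44 mm. About 90 g. Loose, standing upright on the bench. Origin: centre of its underside; z up; round, so yaw means nothing.
- jar_3: The second largest of four closed, rigid amber glass sample jars with flat white screw caps: a plain upright cylinder 47 mm in diameter and 80 mm tall over the cap; the cap is the top 14 mm, 45 mm in diameter; straight glass side up to 62 mm. About 150 g. Loose, standing upright on the bench. Origin: centre of its underside; z up; round, so yaw means nothing.
- jar_4: The largest of four closed, rigid amber glass sample jars with flat white screw caps: a plain upright cylinder 54 mm in diameter and 98 mm tall over the cap; the cap is the top 14 mm, 52 mm in diameter; straight glass side up to 80 mm. About 240 g. Loose, standing upright on the bench. Origin: centre of its underside; z up; round, so yaw means nothing.
- strip: The flat plywood presentation strip fixed to the bench, 90 mm wide (its x), 350 mm long (its y), 12 mm thick. Origin: centre of its underside on the bench; z up; its y axis runs along the strip. The four discs lie on it in one row on its centre line (x = 0), at y = -127.5, -42.5, 42.5 and 127.5 mm in its frame (85 mm apart).
- disc_a: One of four identical thin grey discs fixed on the strip, 70 mm in diameter, 3 mm thick; its top is 15 mm above the bench. Origin: centre of its underside (12 mm above the bench). The letter does not tell its place in the row: that changes from start to start.
- disc_b: One of four identical thin grey discs fixed on the strip, 70 mm in diameter, 3 mm thick; its top is 15 mm above the bench. Origin: centre of its underside (12 mm above the bench). The letter does not tell its place in the row: that changes from start to start.
- disc_c: One of four identical thin grey discs fixed on the strip, 70 mm in diameter, 3 mm thick; its top is 15 mm above the bench. Origin: centre of its underside (12 mm above the bench). The letter does not tell its place in the row: that changes from start to start.
- disc_d: One of four identical thin grey discs fixed on the strip, 70 mm in diameter, 3 mm thick; its top is 15 mm above the bench. Origin: centre of its underside (12 mm above the bench). The letter does not tell its place in the row: that changes from start to start.
- odour_box: The white odour box, 140 x 140 mm and 130 mm tall, with a black sniffing funnel 84 mm wide and 46 mm tall standing on top (176 mm in all). Fixed on the bench beyond one end of the strip (left or right changes; a lower grey hot plate, 150 x 140 mm and 74 mm tall, stands beyond the other end). Origin: centre of its underside.

How it is judged:
At the end, for the whole second after the job is handed in: All four jars stand upright (within 0.08 rad) and at rest on the discs, each within 12 mm of its disc's centre along and across the strip, in order of size with the smallest on the disc nearest the white odour box and the largest on the farthest, all released (x of jar_1 in the frame of strip between -0.012 and 0.012 m and z of jar_1 in the frame of strip between 0.011 and 0.019 m and angle between each of jar_1, jar_2, jar_3, jar_4's own z axis and vertical below 0.08 rad and linear speed of each of jar_1, jar_2, jar_3, jar_4 below 0.02 m/s and angular speed of each of jar_1, jar_2, jar_3, jar_4 below 0.3 rad/s and x of jar_2 in the frame of strip between -0.012 and 0.012 m and z of jar_2 in the frame of strip between 0.011 and 0.019 m and x of jar_3 in the frame of strip between -0.012 and 0.012 m and z of jar_3 in the frame of strip between 0.011 and 0.019 m and x of jar_4 in the frame of strip between -0.012 and 0.012 m and z of jar_4 in the frame of strip between 0.011 and 0.019 m and ((y of odour_box in the frame of strip above 0 m and y of jar_1 in the frame of strip between 0.1155 and 0.1395 m and y of jar_2 in the frame of strip between 0.0305 and 0.0545 m and y of jar_3 in the frame of strip between -0.0545 and -0.0305 m and y of jar_4 in the frame of strip between -0.1395 and -0.1155 m) or (y of odour_box in the frame of strip below 0 m and y of jar_1 in the frame of strip between -0.1395 and -0.1155 m and y of jar_2 in the frame of strip between -0.0545 and -0.0305 m and y of jar_3 in the frame of strip between 0.0305 and 0.0545 m and y of jar_4 in the frame of strip between 0.1155 and 0.1395 m))); the robot touches nothing.
It fails at once if a jar is tipped over (leans more than about 45 degrees) (angle between any of jar_1, jar_2, jar_3, jar_4's own z axis and vertical above 0.8 rad).
It also fails if it takes over 96 s, if anything falls off the work surface, if the arm or the gripper's body presses on something with over 40 N, if the wrist force passes 120 N, or if a joint passes its speed limit or range.

ROBOT

A 6-joint arm with a two-finger parallel gripper is mounted at the origin on the work surface. World frame = base frame: x ahead of the robot, y to its left, z up, the work surface at z = 0. Lengths are in m, angles in rad, forces in N, time in s.
With the tool pointing down it reaches from about 0.3 to 0.95 m from the base axis. Payload 3.1 kg.
Tool frame: the origin (TCP) lies between the finger pads; the fingertips stand ctrl.finger_overhang ahead of it and the grasp point (between the pads) lies 5 mm behind it (ctrl.finger_overhang is the distance from the TCP to the fingertips, in m); z points along the fingers, y is the direction in which the jaws open and shut (so a half turn about z gives the same grasp; the last joint's range is limited). The gripper opens to 85 mm and grips with 20 to 120 N. Pads are 22 mm wide; open, the fingers measure 114 mm over their backs; the gripper's body (76 mm by 85 mm) begins 54 mm behind the grasp point. The pads swing forward as they close: fully open they stand 13 mm farther back than shut.
Start: joints at [1.081, 0.308, 1.634, -0, 1.2, -0.07], TCP at [0.255, 0.571, 0.245] pointing down, gripper open.
Joint ranges: [-3.06, 3.06], [-0.79, 1.96], [0.05, 2.63], [-1.19, 4.34], [0.05, 2.64], [-2.94, 2.94]. Speed limits (rad/s): [2.79, 2.79, 3.14, 3.14, 3.14, 3.14].

INTERFACE

Orientations are given as a unit quaternion [w, x, y, z].
In Python, from plant import ctrl gives the robot as it stands.
- The arm moves only by the tool move_arm, never from a script. Its argument "plan" is a list that holds one entry, the list of rows, each a list of 7 numbers: the turn, a rotation vector about the world's x, y, z in rad, then the shift along the world's x, y, z in mm, then the opening, from 0 (shut) to 1 (fully open). A call has 1 to 10 rows; each row is the pose to reach, as a shift and turn from the pose commanded when the call began; what a row does not reach only later rows make up. A row lasts 1/10 s, in which the tool goes at most 50 mm and 8.59 degrees, less where a joint would pass 70% of its speed; a pose out of reach is approached as far as the arm can. A call with a gripper value outside its range is refused whole. The fingers move at their own pace and stop on an object; the grip force is fixed at half the most. Time passes only in rows, so rows that repeat a pose let the fingers close. It gives the time, the measured TCP pose, the force and the opening at its end, in the units of the state.
- ctrl.state(): the state, without advancing time (a new reading comes with each control period).
- ctrl.get_image(name): name is "scene" or "top" or "wrist"; returns the picture (420x560x3 uint8, red, green, blue); there is no depth.
- ctrl.calibration(name): a dict with "K" (3x3 intrinsics, pixels), "extrinsics" (4x4, takes a point from world to camera coordinates). Camera axes: x right, y up, looking along -z (the intrinsics and any distortion apply to the point x, -y, -z); pixel columns grow to the right and rows downward; lengths in m; the calibration is good to about 2 mm. A picture is of the moment at which its call begins: read the wrist's pose just before it. calibration takes no time and is no camera call; for the wrist camera it gives the pose at the moment of the call.
- ctrl.finish_job(): hands the job in, once; it reports no verdict.
The state is a dict: "clock": time; "qpos": joint angles; "dq": joint speeds; "joint_efforts": joint torques, N m; "position": TCP position; "eef_rot": TCP orientation; "wrist_force": force on the tool from outside, world axes, zero at the start; "wrist_torque": the same for the moment, N m; "finger_gap": finger opening in m.
Only numpy, scipy, OpenCV 4.12 (cv2) and the standard library are available. Lean on these libraries where they do the work, as an engineer would, in place of code of your own. Each camera call takes 0.05 s, during which the arm holds its last target.

## Working session

There is one attempt and no reset: what is moved stays moved. The work goes in short steps, Python scripts to look and compute and a tool call to move; the robot and the scene stay as the last step left them, time stands still between calls to the robot, and variables do not carry over. Pictures are saved under pics/ and viewed, and the job is handed in when it is done.

Besides the shell and the picture viewer there is one more tool, called after ">>>" as name([rows], argument=value, ...), one row to a line, values as JSON. move_arm: Moves the arm, as the interface text tells. Its arguments: {"type":"object","properties":{"plan":{"type":"array"}},"required":["plan"]}

```bash
mkdir -p pics; python3 - <<'E'
from plant import ctrl
import cv2
print(ctrl.state()); print(ctrl.finger_overhang)
for n in("scene","top"):
    c=ctrl.calibration(n);print(n,c)
    cv2.imwrite(f"pics/{n}0.png",ctrl.get_image(n)[:,:,::-1])
E
```

```text
{'clock': 0.0, 'qpos': array([ 1.08129511e+00,  3.09034708e-01,  1.63516905e+00,  1.73739803e-07,
        1.19968325e+00, -6.97080990e-02]), 'dq': array([-0.00078023, -0.00208194,  0.00067669,  0.00088355, -0.00178793,
        0.00037683]), 'joint_efforts': array([ 1.44947103e-04, -4.15258241e+01, -2.76659328e+01, -3.52147626e-04,
        1.06035764e-02, -4.19493347e-05]), 'position': array([0.25439567, 0.57003302, 0.24403686]), 'eef_rot': array([-3.16671603e-04,  2.08358624e-01,  9.78051823e-01, -1.10260664e-03]), 'wrist_force': array([0.08377757, 0.03107566, 0.52680411]), 'wrist_torque': array([ 0.05226094,  0.01607685, -0.02328608]), 'finger_gap': 0.08562220235888775}
0.014
scene {'K': array([[424.22348524,   0.        , 282.33278494],
       [  0.        , 424.22348524, 209.95013105],
       [  0.        ,   0.        ,   1.        ]]), 'extrinsics': array([[ 0.66061654,  0.75043433, -0.02083527, -0.36119868],
       [-0.42759847,  0.39894187,  0.81117504,  0.1802936 ],
       [ 0.61704565, -0.52696652,  0.58443216, -1.28022535],
       [ 0.        ,  0.        ,  0.        ,  1.        ]])}
top {'K': array([[447.99007749,   0.        , 273.05244229],
       [  0.        , 447.99007749, 210.24252432],
       [  0.        ,   0.        ,   1.        ]]), 'extrinsics': array([[ 0.02334172, -0.99966317,  0.01134488, -0.02567417],
       [ 0.99620801,  0.02420942,  0.08356742, -0.54136501],
       [-0.08381392,  0.00935125,  0.99643754, -1.01204718],
       [ 0.        ,  0.        ,  0.        ,  1.        ]])}
```

View pics/scene0.png

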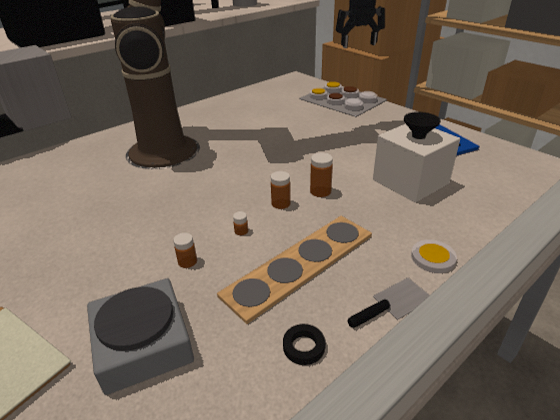

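View pics/top0.png

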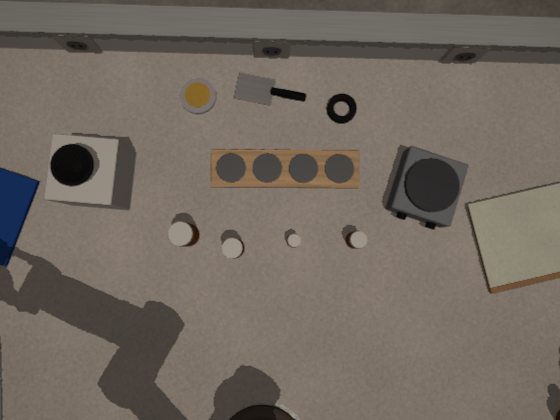

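The box is at the left of the top view (+y). The jars in the top view, by cap, are jar_4 (181,234), jar_3 (232,248), jar_1 (294,240) and jar_2 (358,240). The discs lie at about (231..339,168).

```bash
cat > h.py <<'E'
import numpy as np,cv2
from plant import ctrl
def ray(n,uv,z,c=None):
    c=c or ctrl.calibration(n);K=c["K"];E=c["extrinsics"];R=E[:3,:3];t=E[:3,3]
    d=np.array([(uv[0]-K[0,2])/K[0,0],-(uv[1]-K[1,2])/K[1,1],-1]);o=-R.T@t;d=R.T@d
    return o+d*(z-o[2])/d[2]
def blobs(m,amin):
    n,l,s,c=cv2.connectedComponentsWithStats(m.astype(np.uint8))
    return [(c[i],s[i]) for i in range(1,n) if s[i,4]>=amin]
E
python3 - <<'E'
from h import *
im=cv2.imread("pics/top0.png");hsv=cv2.cvtColor(im,cv2.COLOR_BGR2HSV)
H={"j4":(181,234,.098),"j3":(232,248,.08),"j1":(294,240,.045),"j2":(358,240,.062)}
for k,(u,v,z) in H.items():
    sub=hsv[v-18:v+18,u-18:u+18]
    m=(sub[...,2]>140)&(sub[...,1]<50)
    for c,s in blobs(m,40):
        # caps: centre from min enclosing of contour
        cs,_=cv2.findContours(m.astype(np.uint8),cv2.RETR_EXTERNAL,cv2.CHAIN_APPROX_NONE)
        p=max(cs,key=len);e=cv2.minEnclosingCircle(p)
        uv=np.array(e[0])+[u-18,v-18]
        print(k,c+[u-18,v-18],s,uv,e[1],ray("top",uv,z).round(4),ray("top",c+[u-18,v-18],z).round(4))
for u in (231,267,303,339):
    sub=hsv[150:187,u-17:u+18]; m=(sub[...,1]<60)&(sub[...,2]<110)
    b=max(blobs(m,100),key=lambda b:b[1][4]); uv=b[0]+[u-17,150]
    print("disc",uv,b[1],ray("top",uv,.015).round(4))
m=(hsv[...,1]>90)&(hsv[...,0]>8)&(hsv[...,0]<25);m[:140]=0;m[200:]=0;m[:,:200]=0;m[:,370:]=0
print(blobs(m,200))
E
```

```text
j4 [179.31074766 233.2546729 ] [  5   6  24  24 428] [179.46774101 233.37096786] 11.953031539916992 [0.4813 0.1858 0.098 ] [0.4815 0.1862 0.098 ]
j3 [231.27419355 247.81935484] [  8   8  20  20 310] [231.16666603 247.83333397] 10.069305419921875 [0.4532 0.0765 0.08  ] [0.4532 0.0763 0.08  ]
j1 [294.31496063 240.11023622] [ 12  12  13  13 127] [294.44117737 240.44117737] 6.600533962249756 [ 0.473  -0.0622  0.045 ] [ 0.4737 -0.0619  0.045 ]
j2 [358.85238095 239.33333333] [ 11  10  17  16 210] [358.875   239.46875] 8.252999305725098 [ 0.4782 -0.204   0.062 ] [ 0.4785 -0.2039  0.062 ]
disc [230.36335404 167.19565217] [  2   3  29  29 644] [0.6413 0.0896 0.015 ]
disc [266.66408669 167.42569659] [  3   4  29  28 646] [0.6429 0.0045 0.015 ]
disc [302.86490683 167.66304348] [  3   4  29  29 644] [ 0.6445 -0.0805  0.015 ]
disc [338.91149068 167.97670807] [  3   4  29  29 644] [ 0.6459 -0.1653  0.015 ]
[(array([284.80977683, 168.44987602]), array([ 211,  149,  148,   39, 2823], dtype=int32))]
```

```bash
python3 - <<'E'
import cv2
im=cv2.imread("pics/top0.png")[140:270,150:390];cv2.imwrite("pics/crop0.png",cv2.resize(im,None,fx=3.3,fy=3.3,interpolation=cv2.INTER_NEAREST))
E
```

```text
(no output)
```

View pics/crop0.png

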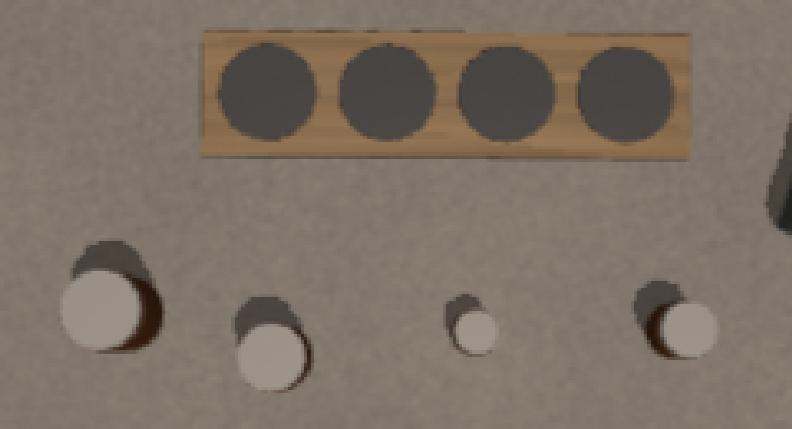

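>>> move_arm([
  [[0,0,-1.151,110,-316,-20,1],[0,0,-1.151,219,-632,-80,1],[0,0,-1.151,219,-632,-80,1],[0,0,-1.151,219,-632,-80,1],[0,0,-1.151,219,-632,-80,1],[0,0,-1.151,219,-632,-80,1],[0,0,-1.151,219,-632,-80,1],[0,0,-1.151,219,-632,-80,1],[0,0,-1.151,219,-632,-80,1],[0,0,-1.151,219,-632,-80,1]],
])

```text
clock: 1.1
position: [0.4173, 0.0997, 0.1864]
eef_rot: [0.0, 0.707, 0.707, 0.0]
wrist_force: [1.3, 0.8, -0.1]
finger_gap: 0.0857
```

>>> move_arm([
  [[0,0,0,56,-162,-26,1],[0,0,0,56,-162,-26,1],[0,0,0,56,-162,-26,1],[0,0,0,56,-162,-26,1],[0,0,0,56,-162,-26,1],[0,0,0,56,-162,-26,1]],
])

```text
clock: 1.7
position: [0.4727, -0.0604, 0.1602]
eef_rot: [-0.001, 0.708, 0.707, -0.0]
wrist_force: [0.6, 0.3, 0.8]
finger_gap: 0.0853
```

```bash
python3 - <<'E'
from h import *
s=ctrl.state();print(s["clock"],s["position"],s["eef_rot"])
print(ctrl.calibration("wrist"))
cv2.imwrite("pics/w1.png",ctrl.get_image("wrist")[:,:,::-1])
E
```

```text
1.7 [ 0.47267213 -0.06040142  0.16019203] [-9.02155187e-04  7.07707589e-01  7.06504836e-01 -2.65196021e-04]
{'K': array([[301.91966372,   0.        , 282.11861381],
       [  0.        , 301.91966372, 212.6894118 ],
       [  0.        ,   0.        ,   1.        ]]), 'extrinsics': array([[ 9.99997412e-01, -8.34604011e-04, -2.11661682e-03,
        -4.71769039e-01],
       [ 1.79769192e-04,  9.56365539e-01, -2.92172764e-01,
         7.16450214e-02],
       [ 2.26810795e-03,  2.92171628e-01,  9.56363213e-01,
        -2.82491744e-01],
       [ 0.00000000e+00,  0.00000000e+00,  0.00000000e+00,
         1.00000000e+00]])}
```

View pics/w1.png

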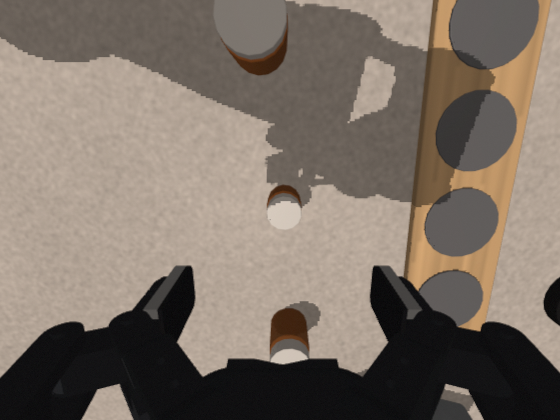

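```bash
python3 - <<'E'
from h import *
im=cv2.imread("pics/w1.png")
for (u,v,r,z) in ((284,213,25,.045),(250,16,45,.08)):
    v0=max(0,v-r);sub=im[v0:v+r,u-r:u+r];h=cv2.cvtColor(sub,cv2.COLOR_BGR2HSV)
    g=h[...,1]<40 if z>.06 else (h[...,2]>190)&(h[...,1]<35)
    b=max(blobs(g,100),key=lambda b:b[1][4]);s=b[1]
    uv=np.array([s[0]+(s[2]-1)/2+u-r,s[1]+(s[3]-1)/2+v0]);print(s,uv,ray("wrist",uv,z))
g=cv2.cvtColor(im,cv2.COLOR_BGR2HSV)
m=(g[...,1]<40)&(g[...,2]<130);m[:,:410]=0
for c,s in blobs(m,1500): print(c,s,ray("wrist",c,.015))
E
```

```text
[  8  13  34  29 761] [283.5 215. ] [ 0.47292849 -0.06268225  0.045     ]
[   1    0   83   59 3632] [247.  29.] [0.45017149 0.06799167 0.08      ]
[491.36808595  29.99621966] [ 449    0   89   69 5026] [0.6397489  0.08391049 0.015     ]
[475.55926746 130.18011672] [ 436   91   80   80 4969] [0.64163806 0.00622185 0.015     ]
[460.89839431 221.90339563] [ 425  189   73   67 3799] [ 0.64352709 -0.07884925  0.015     ]
[472.24540181 357.54046406] [  410   271   150   149 14136] [ 0.68386705 -0.238479    0.015     ]
```

The wrist view shows jar_1 at (284,215) between the fingers. It measures (0.473,-0.063), which agrees with the top view.

>>> move_arm([
  [[0,0,0,0,-2,-45,1],[0,0,0,0,-2,-90,1],[0,0,0,0,-2,-120,1],[0,0,0,0,-2,-139,1],[0,0,0,0,-2,-139,1],[0,0,0,0,-2,-139,0],[0,0,0,0,-2,-139,0],[0,0,0,0,-2,-139,0],[0,0,0,0,-2,-139,0],[0,0,0,0,-2,-139,0]],
])

```text
clock: 2.75
position: [0.4747, -0.0626, 0.0234]
eef_rot: [0.001, 0.707, 0.707, 0.001]
wrist_force: [-0.5, 1.1, 5.9]
finger_gap: 0.0299
```

>>> move_arm([
  [[0,0,0,0,0,0,0],[0,0,0,0,0,0,0],[0,0,0,0,0,0,0]],
])

```text
clock: 3.05
position: [0.4747, -0.0626, 0.0234]
eef_rot: [0.001, 0.707, 0.707, 0.001]
wrist_force: [-0.1, 1.1, 5.8]
finger_gap: 0.03
```

```bash
python3 - <<'E'
from h import *
s=ctrl.state();print(s["clock"],s["position"],s["eef_rot"],s["finger_gap"],s["wrist_force"])
cv2.imwrite("pics/s1.png",cv2.resize(ctrl.get_image("scene")[100:310,130:410,::-1],None,fx=2.7,fy=2.7))
E
```

```text
3.05 [ 0.47472763 -0.06255774  0.02335138] [0.0010545  0.70723728 0.70697494 0.00086716] 0.03000236706247037 [-0.06491253  1.09604859  5.81068552]
```

View pics/s1.png

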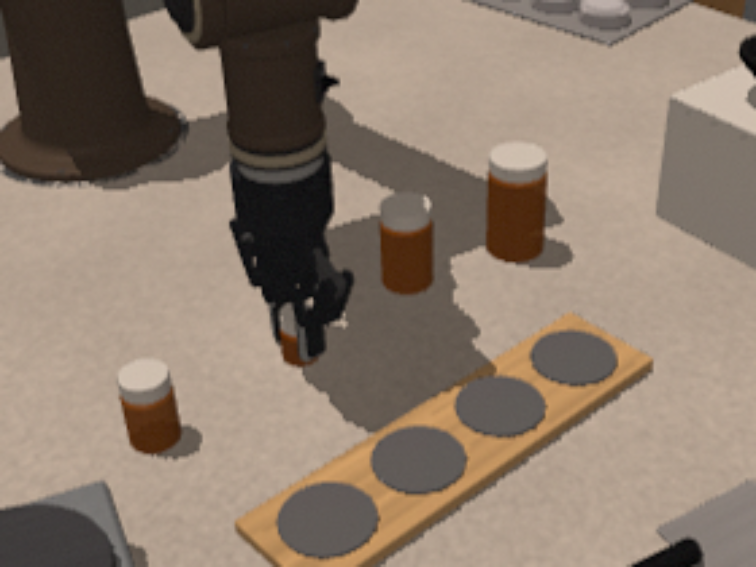

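>>> move_arm([
  [[0,0,0,0,0,20,0],[0,0,0,0,0,50,0],[0,0,0,0,0,80,0],[0,0,0,0,0,90,0],[0,0,0,0,0,90,0],[0,0,0,0,0,90,0]],
])

```text
clock: 3.7
position: [0.4726, -0.0623, 0.1111]
eef_rot: [-0.0, 0.707, 0.707, -0.0]
wrist_force: [-0.0, -1.2, -1.1]
finger_gap: 0.0298
```

```bash
python3 - <<'E'
from h import *
s=ctrl.state();print(s["clock"],s["position"],s["eef_rot"],s["finger_gap"],s["wrist_force"])
cv2.imwrite("pics/s2.png",cv2.resize(ctrl.get_image("scene")[100:310,130:410,::-1],None,fx=2.7,fy=2.7))
cv2.imwrite("pics/w2.png",ctrl.get_image("wrist")[:,:,::-1])
E
```

```text
3.7 [ 0.47262225 -0.06227682  0.11106401] [-4.35156851e-04  7.07165418e-01  7.07047953e-01 -2.72939055e-04] 0.029817646853890288 [-0.00334812 -1.24939042 -1.06475889]
```

View pics/s2.png

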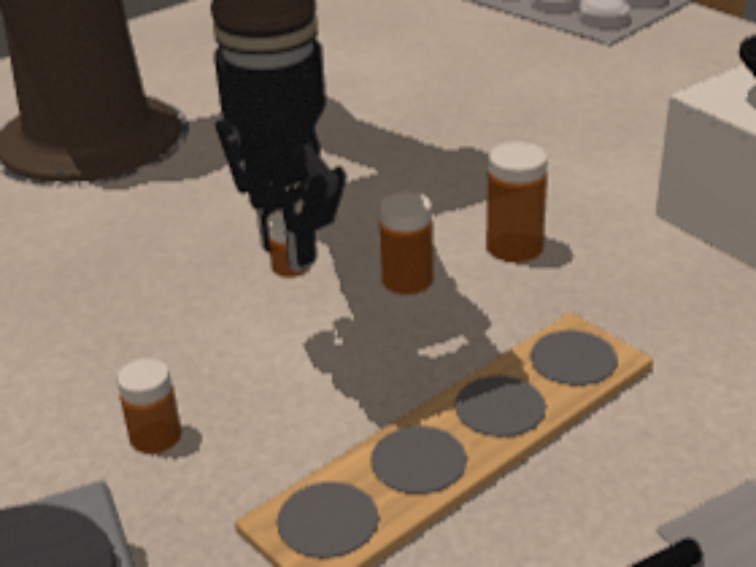

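View pics/w2.png

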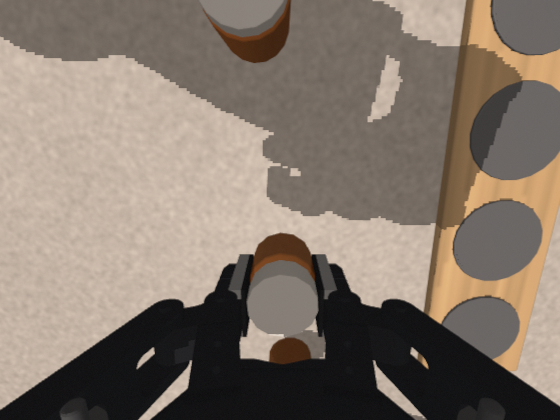

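```bash
python3 - <<'E'
from h import *
im=cv2.imread("pics/w2.png");h=cv2.cvtColor(im,cv2.COLOR_BGR2HSV)
m=(h[...,1]<40)&(h[...,2]>80);m[:250]=0;m[345:]=0;m[:,:243]=0;m[:,322:]=0
for c,s in blobs(m,1000): 
    uv=[s[0]+(s[2]-1)/2,s[1]+(s[3]-1)/2];print(c,s,uv,ray("wrist",uv,.1327))
E
```

```text
[282.2734984  299.54630903] [ 247  261   71   77 4362] [np.float64(282.0), np.float64(299.0)] [ 0.47128865 -0.05761159  0.1327    ]
```

>>> move_arm([
  [[0,0,0,30,27,0,0],[0,0,0,60,54,0,0],[0,0,0,90,81,0,0],[0,0,0,120,108,0,0],[0,0,0,150,135,0,0],[0,0,0,169,152,0,0],[0,0,0,169,152,-20,0],[0,0,0,169,152,-40,0],[0,0,0,169,152,-50,0],[0,0,0,169,152,-50,0]],
])

```text
clock: 4.8
position: [0.6393, 0.0893, 0.0579]
eef_rot: [-0.002, 0.707, 0.707, -0.003]
wrist_force: [-0.1, -0.9, -0.5]
finger_gap: 0.0298
```

```bash
python3 - <<'E'
from h import *
s=ctrl.state();print(s["clock"],s["position"],s["eef_rot"],s["finger_gap"],s["wrist_force"])
E
```

```text
4.8 [0.639289   0.08933758 0.05787353] [-0.00237784  0.70713157  0.70707256 -0.00277323] 0.02978674360704534 [-0.07669382 -0.8749919  -0.5196445 ]
```

>>> move_arm([
  [[0,0,0,2,0,-8,0],[0,0,0,2,0,-14,0],[0,0,0,2,0,-17,0],[0,0,0,2,0,-19,0],[0,0,0,2,0,-19,0],[0,0,0,2,0,-19,0]],
])

```text
clock: 5.4
position: [0.6446, 0.0896, 0.0431]
eef_rot: [0.0, 0.707, 0.707, 0.0]
wrist_force: [-0.0, -0.4, -0.9]
finger_gap: 0.0297
```

>>> move_arm([
  [[0,0,0,0,0,0,0],[0,0,0,0,0,0,0],[0,0,0,0,0,0,0],[0,0,0,0,0,0,0]],
])

```text
clock: 5.8
position: [0.6444, 0.0897, 0.0428]
eef_rot: [0.0, 0.707, 0.707, 0.0]
wrist_force: [-1.0, -0.7, -1.2]
finger_gap: 0.0297
```

>>> move_arm([
  [[0,0,0,-3,0,-2,0],[0,0,0,-3,0,-4,0],[0,0,0,-3,0,-4,0],[0,0,0,-3,0,-4,0],[0,0,0,-3,0,-4,0]],
])

```text
clock: 6.3
position: [0.6413, 0.0896, 0.0386]
eef_rot: [-0.0, 0.707, 0.707, -0.0]
wrist_force: [-0.1, 0.4, -0.8]
finger_gap: 0.0298
```

>>> move_arm([
  [[0,0,0,0,0,-1,0],[0,0,0,0,0,-1,0],[0,0,0,0,0,-1,0]],
])

```text
clock: 6.6
position: [0.6414, 0.0896, 0.0384]
eef_rot: [-0.0, 0.707, 0.707, -0.0]
wrist_force: [-2.6, -0.1, 5.4]
finger_gap: 0.03
```

Contact. Release, and rise after the fingers have opened.

>>> move_arm([
  [[0,0,0,0,0,0,0.5],[0,0,0,0,0,0,1],[0,0,0,0,0,0,1],[0,0,0,0,0,0,1],[0,0,0,0,0,20,1],[0,0,0,0,0,60,1],[0,0,0,0,0,110,1],[0,0,0,0,-40,110,1],[0,0,0,0,-80,110,1],[0,0,0,0,-80,110,1]],
])

```text
clock: 7.6
position: [0.6418, 0.0053, 0.1485]
eef_rot: [0.001, 0.708, 0.706, -0.0]
wrist_force: [0.0, 0.2, -0.2]
finger_gap: 0.0847
```

```bash
python3 - <<'E'
from h import *
s=ctrl.state();print(s["clock"],s["position"],s["eef_rot"],s["finger_gap"],s["wrist_force"])
cv2.imwrite("pics/w3.png",ctrl.get_image("wrist")[:,:,::-1])
E
```

```text
7.6 [0.64175814 0.00528531 0.14853467] [ 1.32582135e-03  7.08422563e-01  7.05787253e-01 -2.59312908e-04] 0.08469308349345253 [ 0.02089528  0.20580128 -0.1715909 ]
```

View pics/w3.png

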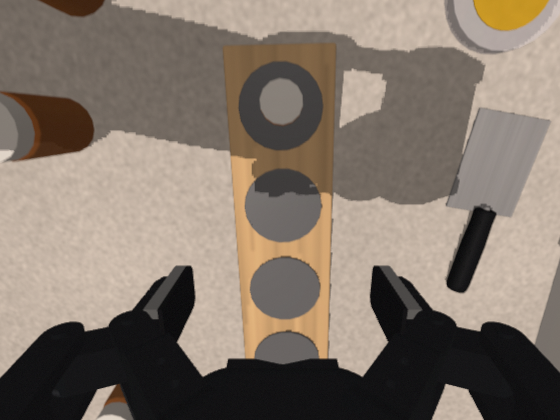

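Jar_1 stands centred on the first disc, with its cap at (281,101) and the disc at (281,105). Next is jar_2.

>>> move_arm([
  [[0,0,0,-33,-42,0,1],[0,0,0,-66,-84,0,1],[0,0,0,-99,-126,0,1],[0,0,0,-132,-168,0,1],[0,0,0,-164,-209,0,1],[0,0,0,-164,-209,0,1],[0,0,0,-164,-209,0,1],[0,0,0,-164,-209,0,1],[0,0,0,-164,-209,0,1]],
])

```text
clock: 8.55
position: [0.4785, -0.1982, 0.1477]
eef_rot: [0.0, 0.707, 0.708, 0.0]
wrist_force: [0.2, 0.7, -0.5]
finger_gap: 0.0852
```

```bash
python3 - <<'E'
from h import *
s=ctrl.state();print(s["clock"],s["position"],s["eef_rot"],s["finger_gap"],s["wrist_force"])
im=ctrl.get_image("wrist")[:,:,::-1].copy();cv2.imwrite("pics/w4.png",im)
h=cv2.cvtColor(im,cv2.COLOR_BGR2HSV);m=(h[...,1]<35)&(h[...,2]>190)
for c,s in blobs(m,400):
    uv=[s[0]+(s[2]-1)/2,s[1]+(s[3]-1)/2];print(s,uv,ray("wrist",uv,.062))
E
```

```text
8.55 [ 0.47846438 -0.1981757   0.14772874] [8.16522924e-05 7.06543448e-01 7.07669555e-01 3.88115752e-04] 0.08523012779179338 [ 0.1961517   0.72047492 -0.53531448]
[ 259  217   48   36 1382] [np.float64(282.5), np.float64(234.5)] [ 0.47817519 -0.20744554  0.062     ]
```

View pics/w4.png

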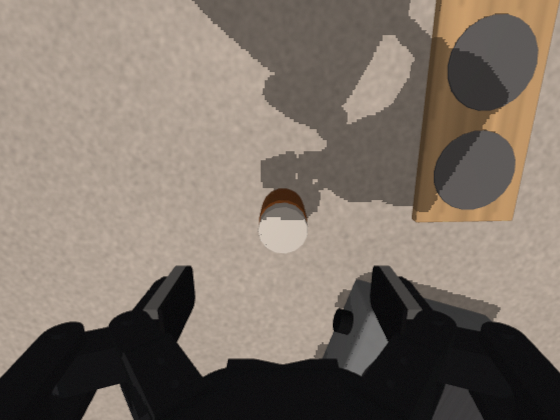

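>>> move_arm([
  [[0,0,0,0,-6,-40,1],[0,0,0,0,-6,-80,1],[0,0,0,0,-6,-105,1],[0,0,0,0,-6,-119,1],[0,0,0,0,-6,-119,1],[0,0,0,0,-6,-119,0],[0,0,0,0,-6,-119,0],[0,0,0,0,-6,-119,0],[0,0,0,0,-6,-119,0],[0,0,0,0,-6,-119,0]],
])

```text
clock: 9.6
position: [0.4789, -0.2062, 0.0305]
eef_rot: [0.002, 0.707, 0.707, 0.001]
wrist_force: [0.5, 0.2, 5.9]
finger_gap: 0.0379
```

>>> move_arm([
  [[0,0,0,0,0,0,0],[0,0,0,0,0,0,0]],
])

```text
clock: 9.8
position: [0.4789, -0.2062, 0.0305]
eef_rot: [0.002, 0.707, 0.707, 0.001]
wrist_force: [0.1, 0.3, 6.6]
finger_gap: 0.0384
```

>>> move_arm([
  [[0,0,0,0,0,20,0],[0,0,0,0,0,50,0],[0,0,0,10,10,75,0],[0,0,0,35,45,75,0],[0,0,0,60,80,75,0],[0,0,0,90,115,75,0],[0,0,0,115,150,75,0],[0,0,0,140,185,75,0],[0,0,0,164,209,75,0],[0,0,0,164,209,75,0]],
])

```text
clock: 10.8
position: [0.6444, 0.0071, 0.1044]
eef_rot: [0.001, 0.706, 0.708, 0.002]
wrist_force: [-0.5, 0.6, -0.6]
finger_gap: 0.0382
```

>>> move_arm([
  [[0,0,0,0,0,-15,0],[0,0,0,0,0,-30,0],[0,0,0,0,0,-45,0],[0,0,0,0,0,-50,0],[0,0,0,0,0,-50,0],[0,0,0,0,0,-50,0],[0,0,0,0,0,-50,0]],
])

```text
clock: 11.5
position: [0.6421, 0.0033, 0.0545]
eef_rot: [0.001, 0.707, 0.707, 0.001]
wrist_force: [-0.3, 0.3, -0.6]
finger_gap: 0.038
```

```bash
python3 - <<'E'
from h import *
s=ctrl.state();print(s["clock"],s["position"],s["eef_rot"],s["finger_gap"],s["wrist_force"])
im=ctrl.get_image("wrist")[:,:,::-1].copy();cv2.imwrite("pics/w5.png",im)
E
```

```text
11.5 [0.6420783  0.00333794 0.05449366] [6.03536694e-04 7.07232738e-01 7.06980349e-01 5.25617714e-04] 0.03801250974559011 [-0.33137672  0.26233468 -0.61564203]
```

View pics/w5.png

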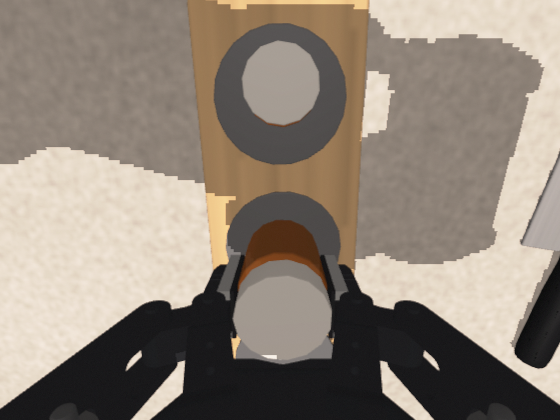

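>>> move_arm([
  [[0,0,0,1,0,-4,0],[0,0,0,1,0,-8,0],[0,0,0,1,0,-8,0],[0,0,0,1,0,-8,0]],
])

```text
clock: 11.95
position: [0.6423, 0.0037, 0.0456]
eef_rot: [-0.0, 0.707, 0.707, -0.0]
wrist_force: [0.4, 0.3, -0.4]
finger_gap: 0.0382
```

>>> move_arm([
  [[0,0,0,0,0,-1,0],[0,0,0,0,0,-1,0],[0,0,0,0,0,-1,0]],
])

```text
clock: 12.25
position: [0.6423, 0.0037, 0.0456]
eef_rot: [-0.0, 0.707, 0.707, -0.0]
wrist_force: [-2.7, 0.6, 6.1]
finger_gap: 0.0379
```

>>> move_arm([
  [[0,0,0,0,0,0,0.5],[0,0,0,0,0,0,1],[0,0,0,0,0,0,1],[0,0,0,0,0,0,1],[0,0,0,0,0,20,1],[0,0,0,0,0,65,1],[0,0,0,0,0,110,1],[0,0,0,-40,0,130,1],[0,0,0,-85,20,130,1],[0,0,0,-130,40,130,1]],
])

```text
clock: 13.25
position: [0.512, 0.0436, 0.176]
eef_rot: [0.001, 0.708, 0.707, 0.001]
wrist_force: [-0.0, 0.3, -0.0]
finger_gap: 0.0853
```

>>> move_arm([
  [[0,0,0,-30,20,0,1],[0,0,0,-59,33,0,1],[0,0,0,-59,33,0,1],[0,0,0,-59,33,0,1],[0,0,0,-59,33,0,1]],
])

```text
clock: 13.75
position: [0.4548, 0.0764, 0.1753]
eef_rot: [0.001, 0.707, 0.707, 0.001]
wrist_force: [0.4, -0.1, -0.5]
finger_gap: 0.0853
```

```bash
python3 - <<'E'
from h import *
s=ctrl.state();print(s["clock"],s["position"],s["eef_rot"],s["finger_gap"],s["wrist_force"])
im=ctrl.get_image("wrist")[:,:,::-1].copy();cv2.imwrite("pics/w6.png",im)
cv2.imwrite("pics/s6.png",ctrl.get_image("scene")[:,:,::-1])
E
```

```text
13.75 [0.45484264 0.07637782 0.17529939] [0.00081584 0.70719937 0.70701332 0.00073819] 0.0852894269528813 [ 0.41969733 -0.07591635 -0.49520395]
```

View pics/w6.png

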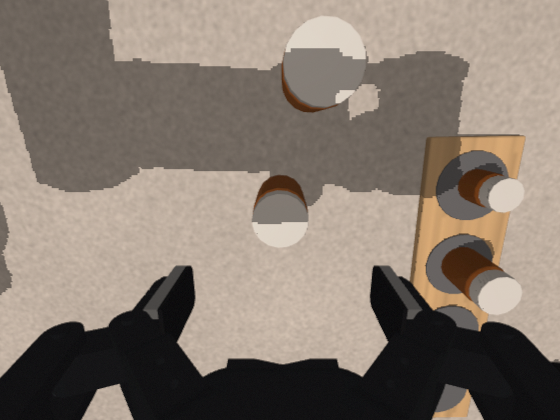

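View pics/s6.png

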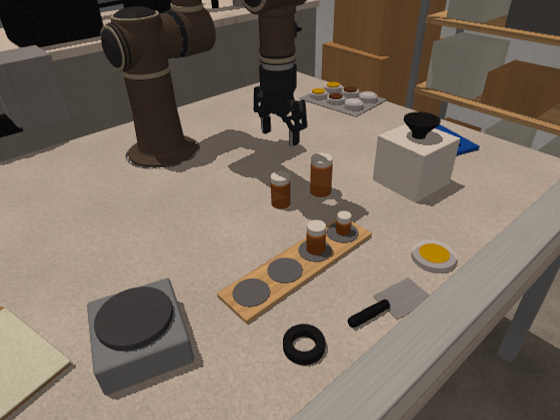

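Jars 1 and 2 stand on their discs. Jar_3's cap is at about (280,219) in the wrist view, and jar_4's is at (325,61).

```bash
python3 - <<'E'
from h import *
print(ray("wrist",(280,220),.08),ray("wrist",(325,61),.098))
E
```

```text
[0.45260119 0.07542311 0.08      ] [0.48088063 0.18548949 0.098     ]
```

>>> move_arm([
  [[0,0,0,-2,0,-45,1],[0,0,0,-2,0,-90,1],[0,0,0,-2,0,-120,1],[0,0,0,-2,0,-135,1],[0,0,0,-2,0,-135,1],[0,0,0,-2,0,-135,0],[0,0,0,-2,0,-135,0],[0,0,0,-2,0,-135,0],[0,0,0,-2,0,-135,0],[0,0,0,-2,0,-135,0]],
])

```text
clock: 14.85
position: [0.4532, 0.0767, 0.0413]
eef_rot: [0.001, 0.707, 0.707, 0.001]
wrist_force: [-0.3, -1.6, 6.3]
finger_gap: 0.0457
```

>>> move_arm([
  [[0,0,0,0,0,0,0],[0,0,0,0,0,0,0]],
])

```text
clock: 15.05
position: [0.4532, 0.0767, 0.0413]
eef_rot: [0.001, 0.707, 0.707, 0.001]
wrist_force: [0.7, -0.3, 6.2]
finger_gap: 0.0458
```

>>> move_arm([
  [[0,0,0,0,0,20,0],[0,0,0,0,-5,50,0],[0,0,0,0,-40,75,0],[0,0,0,5,-80,85,0],[0,0,0,15,-120,85,0],[0,0,0,40,-150,85,0],[0,0,0,80,-157,85,0],[0,0,0,120,-157,85,0],[0,0,0,160,-157,85,0],[0,0,0,191,-157,85,0]],
])

```text
clock: 16.05
position: [0.644, -0.0806, 0.1245]
eef_rot: [0.0, 0.707, 0.707, 0.0]
wrist_force: [0.5, -0.5, -1.5]
finger_gap: 0.0452
```

>>> move_arm([
  [[0,0,0,0,0,0,0],[0,0,0,0,0,-20,0],[0,0,0,0,0,-40,0],[0,0,0,0,0,-55,0],[0,0,0,0,0,-60,0],[0,0,0,0,0,-60,0],[0,0,0,0,0,-60,0],[0,0,0,0,0,-60,0]],
])

```text
clock: 16.85
position: [0.6433, -0.0806, 0.0661]
eef_rot: [0.001, 0.707, 0.707, 0.001]
wrist_force: [-0.0, 0.6, -1.1]
finger_gap: 0.0453
```

```bash
python3 - <<'E'
from h import *
s=ctrl.state();print(s["clock"],s["position"],s["eef_rot"],s["finger_gap"],s["wrist_force"])
im=ctrl.get_image("wrist")[:,:,::-1].copy();cv2.imwrite("pics/w7.png",im)
E
```

```text
16.85 [ 0.64330895 -0.08059826  0.06605378] [9.73813882e-04 7.07129437e-01 7.07083144e-01 6.62589142e-04] 0.045330091922769135 [-0.01426986  0.58668616 -1.09312878]
```

View pics/w7.png

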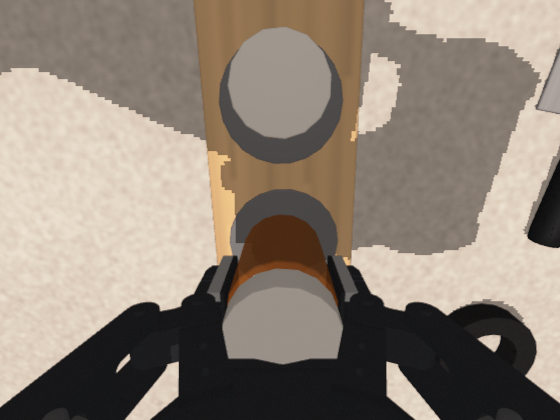

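>>> move_arm([
  [[0,0,0,1,0,-5,0],[0,0,0,1,0,-9,0],[0,0,0,1,0,-9,0],[0,0,0,1,0,-10,0],[0,0,0,1,0,-10,0]],
])

```text
clock: 17.4
position: [0.6441, -0.0805, 0.0563]
eef_rot: [0.001, 0.707, 0.707, 0.0]
wrist_force: [-1.1, 0.1, 7.5]
finger_gap: 0.0458
```

>>> move_arm([
  [[0,0,0,0,0,0,0.5],[0,0,0,0,0,0,1],[0,0,0,0,0,0,1],[0,0,0,0,0,0,1],[0,0,0,0,0,20,1],[0,0,0,0,0,65,1],[0,0,0,0,0,110,1],[0,0,0,-40,0,130,1],[0,0,0,-80,20,135,1],[0,0,0,-110,50,135,1]],
])

```text
clock: 18.4
position: [0.5324, -0.0311, 0.1911]
eef_rot: [0.001, 0.708, 0.706, 0.001]
wrist_force: [0.6, 0.6, 0.1]
finger_gap: 0.0851
```

>>> move_arm([
  [[0,0,0,-20,45,0,1],[0,0,0,-40,90,0,1],[0,0,0,-50,135,0,1],[0,0,0,-53,180,0,1],[0,0,0,-53,216,0,1],[0,0,0,-53,216,0,1],[0,0,0,-53,216,0,1],[0,0,0,-53,216,0,1]],
])

```text
clock: 19.2
position: [0.4801, 0.1848, 0.1894]
eef_rot: [-0.0, 0.707, 0.707, -0.001]
wrist_force: [0.1, 0.0, 0.2]
finger_gap: 0.0853
```

```bash
python3 - <<'E'
from h import *
s=ctrl.state();print(s["clock"],s["position"],s["eef_rot"],s["finger_gap"],s["wrist_force"])
im=ctrl.get_image("wrist")[:,:,::-1].copy();cv2.imwrite("pics/w8.png",im)
E
```

```text
19.2 [0.48011019 0.18481606 0.18935815] [-7.70973570e-06  7.07242498e-01  7.06970844e-01 -5.23943116e-04] 0.08526359474223734 [0.11451065 0.00725642 0.19176437]
```

View pics/w8.png

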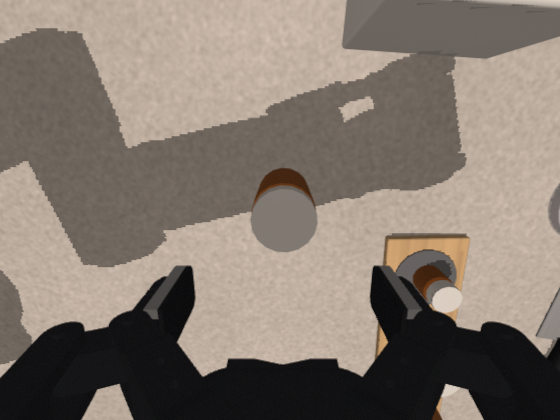

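Jar_4's cap is at about (284,219), on the jaw axis.

>>> move_arm([
  [[0,0,0,1,1,-45,1],[0,0,0,1,1,-90,1],[0,0,0,1,1,-120,1],[0,0,0,1,1,-135,1],[0,0,0,1,1,-135,1],[0,0,0,1,1,-135,0],[0,0,0,1,1,-135,0],[0,0,0,1,1,-135,0],[0,0,0,1,1,-135,0],[0,0,0,1,1,-135,0]],
])

```text
clock: 20.25
position: [0.4832, 0.1869, 0.0567]
eef_rot: [0.001, 0.707, 0.707, 0.002]
wrist_force: [0.9, -0.8, 6.1]
finger_gap: 0.0525
```

>>> move_arm([
  [[0,0,0,0,0,0,0],[0,0,0,0,0,0,0]],
])

```text
clock: 20.45
position: [0.4831, 0.1869, 0.0566]
eef_rot: [0.001, 0.707, 0.707, 0.002]
wrist_force: [-0.2, -1.6, 6.9]
finger_gap: 0.0526
```

>>> move_arm([
  [[0,0,0,0,0,20,0],[0,0,0,0,-5,50,0],[0,0,0,0,-40,75,0],[0,0,0,0,-80,85,0],[0,0,0,0,-120,85,0],[0,0,0,0,-160,85,0],[0,0,0,0,-200,85,0],[0,0,0,0,-240,85,0],[0,0,0,0,-280,85,0],[0,0,0,0,-320,85,0]],
])

```text
clock: 21.45
position: [0.4807, -0.1347, 0.1397]
eef_rot: [-0.0, 0.707, 0.707, 0.0]
wrist_force: [0.1, 0.6, -2.3]
finger_gap: 0.0527
```

>>> move_arm([
  [[0,0,0,20,-31,0,0],[0,0,0,60,-31,0,0],[0,0,0,100,-31,0,0],[0,0,0,140,-31,0,0],[0,0,0,163,-31,0,0],[0,0,0,163,-31,0,0],[0,0,0,163,-31,-20,0],[0,0,0,163,-31,-40,0],[0,0,0,163,-31,-55,0],[0,0,0,163,-31,-55,0]],
])

```text
clock: 22.45
position: [0.6408, -0.1633, 0.0812]
eef_rot: [-0.003, 0.707, 0.707, -0.002]
wrist_force: [0.7, 1.0, -1.8]
finger_gap: 0.0528
```

>>> move_arm([
  [[0,0,0,0,0,0,0],[0,0,0,0,0,0,0],[0,0,0,0,0,0,0]],
])

```text
clock: 22.75
position: [0.6453, -0.1648, 0.0863]
eef_rot: [0.001, 0.707, 0.707, 0.001]
wrist_force: [0.6, 0.3, -2.1]
finger_gap: 0.0525
```

```bash
python3 - <<'E'
from h import *
s=ctrl.state();print(s["clock"],s["position"],s["eef_rot"],s["finger_gap"],s["wrist_force"])
im=ctrl.get_image("wrist")[:,:,::-1].copy();cv2.imwrite("pics/w9.png",im)
E
```

```text
22.75 [ 0.64533703 -0.16476218  0.08626339] [1.17745018e-03 7.07137521e-01 7.07074813e-01 5.90722606e-04] 0.05246209072421375 [ 0.55908172  0.30573329 -2.13732416]
```

View pics/w9.png

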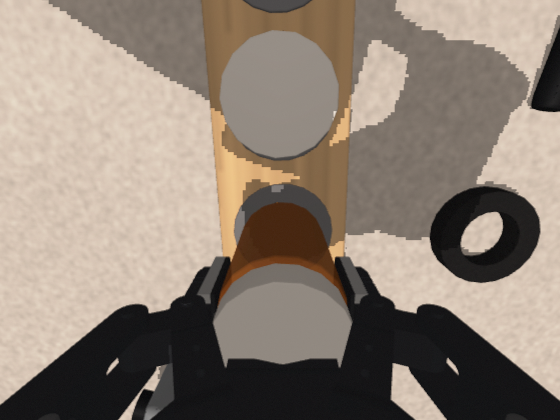

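>>> move_arm([
  [[0,0,0,0,0,-6,0],[0,0,0,0,0,-11,0],[0,0,0,0,0,-13,0],[0,0,0,0,0,-14,0],[0,0,0,0,0,-15,0],[0,0,0,0,0,-15,0]],
])

```text
clock: 23.4
position: [0.6439, -0.1643, 0.0717]
eef_rot: [-0.001, 0.707, 0.707, -0.001]
wrist_force: [-4.9, 1.3, 9.0]
finger_gap: 0.0523
```

Contact, 2 mm short in x, which is within tolerance. Release and retreat.

>>> move_arm([
  [[0,0,0,0,0,0,0.7],[0,0,0,0,0,0,1],[0,0,0,0,0,0,1],[0,0,0,0,0,0,1],[0,0,0,0,0,20,1],[0,0,0,0,0,65,1],[0,0,0,0,0,110,1],[0,0,0,-40,0,150,1],[0,0,0,-90,0,180,1],[0,0,0,-140,0,200,1]],
])

```text
clock: 24.4
position: [0.5211, -0.1647, 0.2645]
eef_rot: [0.002, 0.707, 0.707, 0.001]
wrist_force: [-0.4, -0.5, 1.2]
finger_gap: 0.0853
```

>>> move_arm([
  [[0,0,0,-45,0,0,1],[0,0,0,-90,0,0,1],[0,0,0,-130,0,0,1],[0,0,0,-170,0,0,1],[0,0,0,-170,0,0,1],[0,0,0,-170,0,0,1]],
])

```text
clock: 25.0
position: [0.351, -0.1645, 0.2625]
eef_rot: [0.001, 0.708, 0.707, 0.0]
wrist_force: [0.5, 0.4, 0.3]
finger_gap: 0.0851
```

```bash
python3 - <<'E'
from h import *
s=ctrl.state();print(s["clock"],s["position"],s["wrist_force"])
t=ctrl.get_image("top")[:,:,::-1].copy();cv2.imwrite("pics/t10.png",t)
cv2.imwrite("pics/t10c.png",cv2.resize(t[130:260,180:400],None,fx=3.5,fy=3.5,interpolation=cv2.INTER_NEAREST))
cv2.imwrite("pics/s10.png",ctrl.get_image("scene")[:,:,::-1])
E
```

```text
25.0 [ 0.35103649 -0.16452515  0.26254721] [0.45897745 0.35127498 0.29827202]
```

View pics/t10c.png

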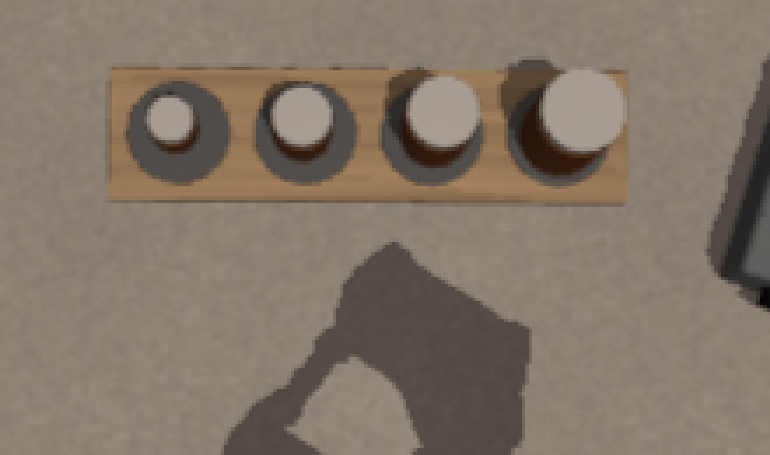

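View pics/s10.png

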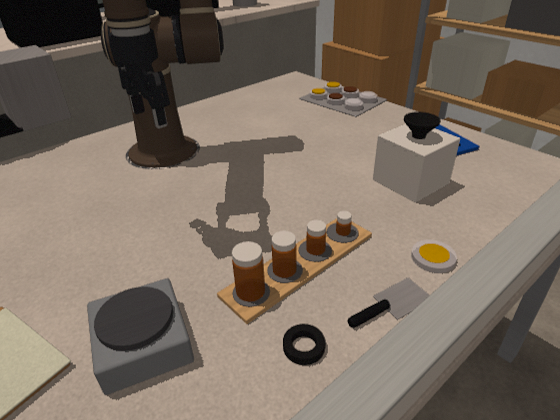

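All four stand in order, clear of the gripper. I'll check the centring numerically.

```bash
python3 - <<'E'
from h import *
im=cv2.imread("pics/t10.png");h=cv2.cvtColor(im,cv2.COLOR_BGR2HSV)
m=(h[...,2]>135)&(h[...,1]<45);m[:145]=0;m[190:]=0;m[:,:212]=0;m[:,362:]=0
T=np.array([[.6413,.0896],[.6429,.0045],[.6445,-.0805],[.6459,-.1653]])
for (c,s),z,t in zip(sorted(blobs(m,60),key=lambda b:b[0][0]),(.06,.077,.095,.113),T):
    p=ray("top",c,z);print(c.round(1),s,p.round(4),((p[:2]-t)*1000).round(1),"mm")
s=ctrl.state();print(s["clock"],abs(s["dq"]).max())
E
```

```text
[228.1 163.4] [222 158  13  12 122] [0.6416 0.0908 0.06  ] [0.3 1.2] mm
[237.1 188.5] [217 188  42   2  78] [0.5832 0.0678 0.077 ] [-59.7  63.3] mm
[265.7 162.6] [258 155  17  16 209] [0.639  0.0062 0.095 ] [-5.5 86.7] mm
[273.1 146.2] [212 145 122   4 381] [ 0.6714 -0.0089  0.113 ] [ 25.5 156.4] mm
25.1 0.0180750232183604
```

```bash
python3 - <<'E'
from h import *
im=cv2.imread("pics/t10.png");h=cv2.cvtColor(im,cv2.COLOR_BGR2HSV)
m=(h[...,2]>135)&(h[...,1]<45);m[:145]=0;m[190:]=0;m[:,:212]=0;m[:,362:]=0
T=np.array([[.6413,.0896],[.6429,.0045],[.6445,-.0805],[.6459,-.1653]])
B=[b for b in blobs(m,60) if .7<b[1][2]/b[1][3]<1.4]
for (c,s),z,t in zip(sorted(B,key=lambda b:b[0][0]),(.06,.077,.095,.113),T):
    p=ray("top",c,z);print(c.round(1),s,p.round(4),((p[:2]-t)*1000).round(1),"mm")
E
```

```text
[228.1 163.4] [222 158  13  12 122] [0.6416 0.0908 0.06  ] [0.3 1.2] mm
[265.7 162.6] [258 155  17  16 209] [0.6425 0.0064 0.077 ] [-0.4  1.9] mm
[306.2 161.4] [297 152  20  20 302] [ 0.6439 -0.0816  0.095 ] [-0.6 -1.1] mm
```

```bash
python3 - <<'E'
from h import *
print(ray("top",(180+584/3.5-.5,130+110/3.5-.5),.113))
print(ctrl.finish_job())
E
```

```text
[ 0.64349039 -0.16568362  0.113     ]
the job is handed in; nothing more can be done
None
```

All four amber jars now stand on the plywood strip's discs in order of size, with jar_1 nearest the white odour box and jar_4 farthest. I handed the job in at about 25 s on the clock, well under the 96 s limit.

- **Method:** I picked each jar with the gripper pointing down and its jaws across the strip. I lowered it onto its disc until the wrist felt contact, then released it.
- **Centring:** the last top view put jars 1 to 3 within 2 mm of their disc centres. Jar_4 was about 2.4 mm off across the strip and under 1 mm along it. The limit is 12 mm.
- **Upright and clear:** the scene view showed all four upright, with the gripper away from everything.
- **One check that did not work:** the colour mask missed jar_4's cap in the final measurement, so I read its position by eye from the enlarged picture. It agrees with where the arm was when it released the jar, to about 1.5 mm.
- **Finger gap:** it read about 2 mm less than the jar diameters on every grip, but no jar slipped.

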